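Lock the polar axis of a telescope mount

TASK

Before the telescope tube goes on, lock the polar axis of the equatorial mount: swing its head round (the bare counterweight shaft makes a good handle) until the hole in the head's ear lines up with the hole in the fixed ear below it, then take the lock pin (the one with the tall straight knob) out of the wooden block and push it through both ears until its collar sits flush on the upper one. Let go of it there and leave everything else on the bench where it is.

Things in the scene. Friction and masses are not known exactly. Their poses are not given: they have to be found in the camera images.
- axis_point (a point): Equatorial telescope mount, fixed to the bench, about 0.3 m tall: round base 156 mm across, dark polar-axis housing leaning 30 degrees from vertical towards the robot's side. This point lies on the polar axis, in the plane of the fixed ear's upper face. Its z axis is the polar axis, pointing up out of the housing; its x axis points up the slope of the flange, away from the fixed ear; its y axis is level. All other frames of the mount use the same z direction.
- fixed_hole (a point): Middle of the upper mouth of the 14.5 mm round through hole in the fixed aluminium ear (38 x 38 mm, 14 mm thick) on the lower side of the housing's flange, 90 mm from the polar axis (at x = -90 mm from axis_point, in its frame). Axes as axis_point's: z is the hole's axis, outwards. The space behind the ear is free for 60 mm.
- moving_hole (a point): Middle of the upper mouth of the 14.5 mm round through hole in the turning head's aluminium ear (38 x 38 mm, 8 mm thick, 90 mm from the polar axis). It turns with the head, 1 mm above the plane of the fixed ear; when lined up this point lies 9 mm straight above fixed_hole along z.
- shaft_grip (a point): Middle of the free stretch of the counterweight shaft, a bare round steel bar 18 mm thick that stands out square from the polar axis, 60 mm above the plane of axis_point. This point lies 130 mm from the polar axis; the bar is free from 85 to 230 mm. It turns with the head: z is the polar axis, y runs outwards along the bar, and the moving ear is 90 degrees on from the bar (at this frame's -x side).
- saddle_mid (a point): Middle of the saddle clamp (56 x 26 x 86 mm, the long way along the polar axis) at the head's end opposite the shaft, 87 mm from the polar axis; a dark cross housing 58 mm thick joins it to the shaft. Axes as shaft_grip's. Not to be handled, only kept clear of: no part of the mount stands more than 110 mm above axis_point along z.
- head (a joint): Turning angle of the head about the polar axis, in rad: 0 when the two ears' holes are in line, growing counter-clockwise seen from above along the axis (from y towards -x of axis_point). It is stiff (about 0.5 N m) and stays where it is left; travel -1.5 to 1.5. It starts negative, with the shaft swung up the slope.
- pin_knob (a point): The lock pin: steel, standing upright in one of the block's three holes, knob up. This point is the middle of its straight knob, 25 mm across, from 5 to 49 mm above the underside of the collar; z is the pin's axis, from tip to knob. The collar is 29 mm across and 5 mm thick, its underside 27 mm below this point. The shank below it is 12 mm thick and 42 mm long, its last 12 mm tapering to a 5 mm tip. 0.11 kg.
- pin_tip (a point): Tip of the lock pin's tapered end, 69 mm below pin_knob along its axis.
- pin_collar (a point): Centre of the underside of the lock pin's collar, 27 mm below pin_knob along its axis: on the upper ear's face when fully home.
- pin_block: Drilled wooden block fixed to the bench, 62 mm (x) by 190 mm (y) by 56 mm high, origin under its centre; three blind holes 18 mm wide and 46 mm deep in a row along its y axis, 62 mm apart. Lock pin, hexagon bolt and clamping screw stand in them in any order, held upright by their collars on the block's top.
- hex_head (a point): Bystander: short hexagon bolt with a low 10 mm head, standing in the block; middle of its head.
- screw_knob (a point): Bystander: clamping screw with a low black five-lobed knob 44 mm across, standing in the block; middle of the knob.
- weight_mid (a point): Bystander: dark iron counterweight, a thick ring 100 mm across and 40 mm high; its middle.
- eyepiece_a_mid (a point): Bystander: black eyepiece standing on its steel barrel, 42 mm wide, 82 mm high; its middle.
- eyepiece_b_mid (a point): Bystander: smaller black eyepiece, 36 mm wide, 66 mm high; its middle.
- screwdriver_grip (a point): Bystander: screwdriver lying on the bench, 190 mm long; middle of its handle.
- finder_mid (a point): Bystander: finder scope on its foot, 205 mm long, 66 mm high; its middle.
- carton_mid (a point): Bystander: small carton 90 x 130 x 75 mm; its middle.
There are look-alikes about, which are no part of the job. What is shaped like the part that bears pin_knob but yellow is not meant.

How it is judged (in metres and radians):
On the way, in this order (a step that is already met when the one before it is completed fails the run):
1. the head is turned until the two ears' holes are in line (within 3 degrees) (value of joint head between -0.052 and 0.052 rad), for 0.1 s.
2. the lock pin is through both ears (distance between pin_collar and moving_hole below 0.006 m and z of pin_tip in the frame of fixed_hole below -0.02 m and angle between the z axis of pin_knob and the z axis of fixed_hole, either way round below 0.2 rad), for 0.2 s.
At the end, for the whole second after the job is handed in: The head stands within 3 degrees of the lined-up angle, the lock pin is through both ears with its collar home on the upper ear (collar centre within 5 mm of the hole's mouth, tip at least 26 mm below the fixed ear's upper face, pin within 11 degrees of the hole's axis), at rest and released (all of step 1 and distance between pin_collar and moving_hole below 0.005 m and z of pin_tip in the frame of fixed_hole below -0.026 m and angle between the z axis of pin_knob and the z axis of fixed_hole, either way round below 0.2 rad and linear speed of lock_pin below 0.02 m/s); the robot touches nothing.
It fails at once if another thing on the bench was moved by more than 3 cm (distance of any of hex_head, screw_knob, weight_mid, eyepiece_a_mid, eyepiece_b_mid, screwdriver_grip, finder_mid, carton_mid from where it was at the start of the episode above 0.03 m).
It also fails if it takes over 70 s, if anything falls off the work surface, if the arm or the gripper's body presses on something with over 40 N, if the wrist force passes 120 N, or if a joint passes its speed limit or range.

ROBOT

A 6-joint arm with a two-finger parallel gripper is mounted at the origin on the work surface. World frame = base frame: x ahead of the robot, y to its left, z up, the work surface at z = 0. Lengths are in mm, angles in rad, forces in N, time in s.
With the tool pointing down it reaches from about 350 to 725 mm from the base axis. Payload 6 kg.
Tool frame: the origin (TCP) lies midway between the tips of the shut fingers; the grasp point (between the pads) lies 19 mm behind it; z points along the fingers, y is the line along which they close (so a half turn about z gives the same grasp; the last joint's range is limited). The gripper opens to 85 mm and grips with 20 to 120 N. Pads are 22 mm wide; open, the fingers measure 114 mm over their backs; the gripper's body (76 mm by 85 mm) begins 54 mm behind the grasp point. The pads swing forward as they close: fully open they stand 13 mm farther back than shut.
Start: joints at [1.472, 0.04, 0.085, 0, -1.615, -0.334], TCP at [251.621, 544.666, 231.261] pointing down, gripper open.
Joint ranges: [-2.56, 2.56], [-1.29, 2.01], [-1.08, 1.49], [-3.29, 1.98], [-2.81, -0.18], [-2.99, 2.99]. Speed limits (rad/s): [2.57, 2.57, 3.01, 3.14, 3.14, 3.14].

INTERFACE

Orientations are given as [roll, pitch, yaw] about the fixed x, y, z axes, in that order (R = Rz(yaw) Ry(pitch) Rx(roll)).
In Python, from workcell import sensors, viewer, hand_in gives the robot as it stands.
- The arm moves only by the tool jog_arm, never from a script. Its argument "steps" is a list of rows, each an object with "travel": the shift along the tool's x, y, z in m, a list of three; "twist": the turn about the tool's z in degrees. A call has 1 to 5 rows; each row is the pose to reach, as a shift and turn from the pose commanded when the call began, along the tool's axes at that moment; what a row does not reach only later rows make up. A row lasts 1/10 s, in which the tool goes at most 50 mm and 8.59 degrees, less where a joint would pass 70% of its speed; a pose out of reach is approached as far as the arm can. A call with a gripper value outside its range is refused whole. "jaw" is the finger opening in m, from 0 to 0.0854, set as the call begins (left out, the last holds). The fingers move at their own pace and stop on an object; "newtons" is the grip in N (left out, the last holds). Time passes only in rows, so rows that repeat a pose let the fingers close. It gives the time, the measured TCP pose, the force, the opening and the grip force at its end, in the units of the state.
- sensors.state(): the state, without advancing time (a new reading comes with each control period).
- viewer.get_image(name): name is "scene" or "top"; returns (picture, depth): 420x560x3 uint8, red, green, blue; 420x560 float32, mm along the optical axis (not along the pixel's ray), 0 where there is no reading.
- viewer.camera_info(name): a dict with "fovy" (degrees; the focal length in pixels is half the picture's height over the tangent of half this angle, whatever the lens; pixels are square), "cx", "cy" (the principal point, pixels), "k1" (the pictures are not rectified: a ray, as slopes to the right and down, at radius r is drawn at 1 + k1 r^2 times it, then the intrinsics apply), "view" (4x4, takes a point from world to camera coordinates). Camera axes: x right, y up, looking along -z (the intrinsics and any distortion apply to the point x, -y, -z); pixel columns grow to the right and rows downward; lengths in mm; the calibration is good to about 2 mm. A picture is of the moment at which its call begins. camera_info takes no time and is no camera call.
- hand_in(): hands the job in; it is judged then, once.
The state is a dict: "time_s": time; "joints": joint angles; "dq": joint speeds; "joint_efforts": joint torques, N m; "eef_pos": TCP position; "tcp_rot": TCP orientation; "ft_force": force on the tool from outside, world axes, zero at the start; "ft_torque": the same for the moment, N m; "grip_width": opening from 0.0 (shut) to 1.0 (fully open); "grasp_force": force on a finger pad.
Only numpy, scipy, OpenCV 4.12 (cv2) and the standard library are available. Lean on these libraries where they do the work, as an engineer would, in place of code of your own. Each camera call takes 0.05 s, during which the arm holds its last target. There are 200 camera calls.

## Working session

There is one attempt and no reset: what is moved stays moved. The work goes in short steps, Python scripts to look and compute and a tool call to move; the robot and the scene stay as the last step left them, time stands still between calls to the robot, and variables do not carry over. Pictures are saved under pics/ and viewed, at most 10 in all, crops included, and the job is handed in when it is done.

Besides the shell and the picture viewer there is one more tool, called after "Emit:" as name([rows], argument=value, ...), one row to a line, values as JSON. jog_arm: Moves the arm, as the interface text tells. Its arguments: {"type":"object","properties":{"steps":{"type":"array","items":{"type":"object","properties":{"travel":{"type":"array","items":{"type":"number"}},"twist":{"type":"number"}}}},"jaw":{"type":"number"},"newtons":{"type":"number"}},"required":["steps"]}

```bash
ls; mkdir -p pics
cat > h.py <<'E'
import numpy as np, cv2
from workcell import sensors, viewer, hand_in
from scipy.spatial.transform import Rotation as R
def K(n):
    c=viewer.camera_info(n); f=210/np.tan(np.radians(c['fovy'])/2)
    return c,f
def cloud(n):
    im,d=viewer.get_image(n); c,f=K(n)
    v,u=np.mgrid[0:420,0:560].astype(float)
    x=(u-c['cx'])/f; y=(v-c['cy'])/f
    a,b=x.copy(),y.copy()
    for _ in range(10):
        s=1+c['k1']*(a*a+b*b); a,b=x/s,y/s
    P=np.stack([a*d,-b*d,-d,np.ones_like(d)],-1)
    W=P@np.linalg.inv(np.array(c['view'])).T
    W=W[...,:3]; W[d==0]=np.nan
    return im,W
def proj(n,p):
    c,f=K(n); q=np.array(c['view'])@np.append(p,1); a,b=q[0]/-q[2],-q[1]/-q[2]
    s=1+c['k1']*(a*a+b*b); return np.array([c['cx']+f*a*s,c['cy']+f*b*s])
E
python3 - <<'E'
from h import *
for n in('scene','top'):
    im,W=cloud(n); np.savez('c_'+n,im=im,W=W)
    cv2.imwrite(f'pics/{n}0.png',cv2.cvtColor(cv2.resize(im,(784,588),interpolation=cv2.INTER_CUBIC),cv2.COLOR_RGB2BGR))
    c,f=K(n);print(n,f,c['k1'],np.linalg.inv(np.array(c['view']))[:3].round(2))
print(sensors.state())
E
```

```text
pics
scene 498.8444051971718 -0.021344653661234173 [[ 7.90000e-01 -4.90000e-01  3.80000e-01  1.08727e+03]
 [ 6.20000e-01  6.10000e-01 -5.00000e-01 -5.94800e+02]
 [ 2.00000e-02  6.20000e-01  7.80000e-01  1.20825e+03]]
top 413.70612076708153 -0.09167720928345009 [[-2.00000e-02  9.80000e-01 -1.70000e-01  4.25280e+02]
 [-1.00000e+00 -2.00000e-02 -1.00000e-02  2.87400e+01]
 [-1.00000e-02  1.70000e-01  9.80000e-01  1.16288e+03]]
{'time_s': 0.1, 'joints': array([ 1.47168825e+00,  4.07753898e-02,  8.38946470e-02, -3.81682937e-04,
       -1.61550111e+00, -3.33685226e-01]), 'dq': array([-0.00053068, -0.00032491,  0.00180043,  0.00265399,  0.00053437,
       -0.00160109]), 'joint_efforts': array([-4.88913487e-03, -3.69346547e+01,  3.48278904e+01,  6.95181280e+00,
       -4.56064066e-03,  8.43549230e-09]), 'eef_pos': array([251.4710887 , 544.43200492, 230.36172429]), 'tcp_rot': array([ 3.13996969e+00, -1.59005461e-04, -4.32776423e-01]), 'ft_force': array([-0.12610491, -0.11187098,  0.92277321]), 'ft_torque': array([-0.02825069, -0.06589684,  0.0084649 ]), 'grasp_force': 0.0, 'grip_width': 1.0021982550023232}
```

View pics/scene0.png

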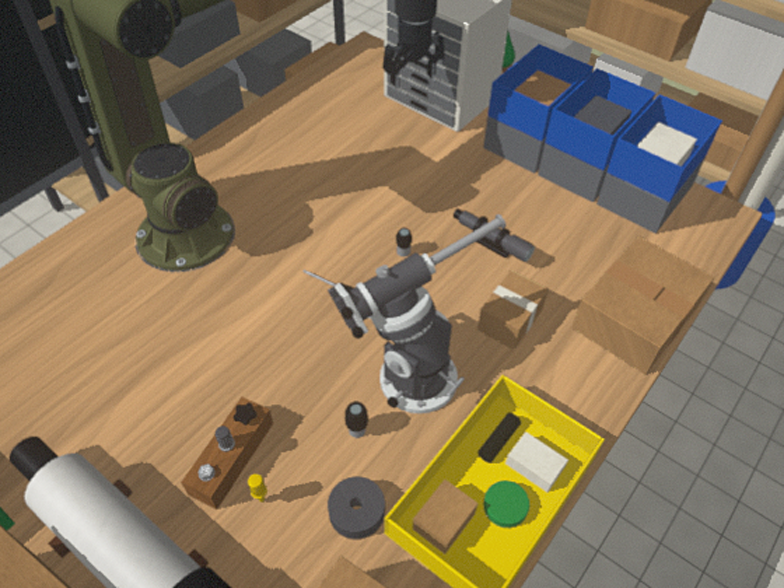

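View pics/top0.png

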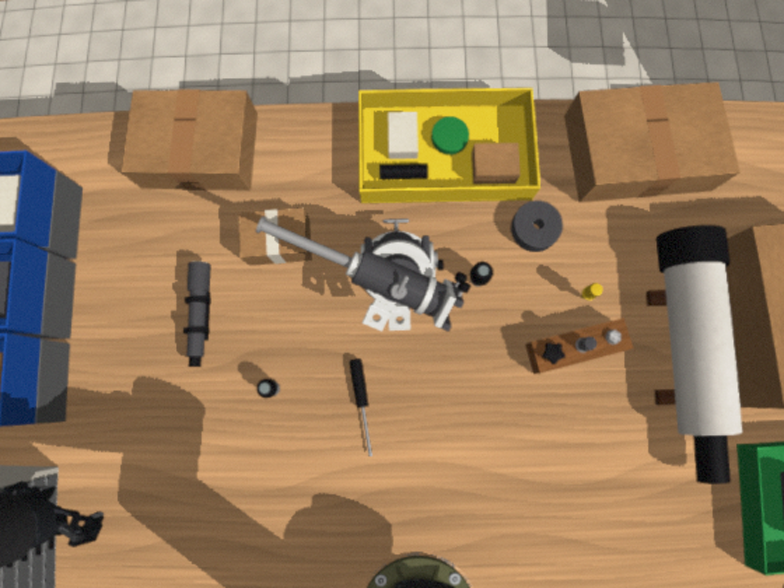

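The top view shows the moving ear at (377,318) and the fixed ear at (401,320), with the shaft running to (262,225). The lock pin is the grey knob in the middle of the block at (586,343), between the screw (553,350) and the hex bolt (613,335). The yellow decoy is at (594,290).

Run:
```python
from h import *
z=np.load('c_top.npz'); im,W=z['im'],z['W']
a=im[150:250,170:345]; b=im[215:275,365:465]
a=cv2.resize(a,None,fx=4.5,fy=4.5,interpolation=cv2.INTER_NEAREST); 
cv2.imwrite('pics/a.png',a[...,::-1])
e=im[210:245,250:300]; e=cv2.resize(e,None,fx=8,fy=8,interpolation=cv2.INTER_NEAREST)
b=cv2.resize(b,None,fx=4,fy=4,interpolation=cv2.INTER_NEAREST)
o=np.zeros((540,400,3),np.uint8);o[:280]=e;o[290:530]=b
cv2.imwrite('pics/b.png',o[...,::-1])
print(W[218:242:3,258:298:3,2].round(0))
print(W[238:254,410:432:2,2].round(0))
```

```text
[[  0.  -1. 162. 168. 172. 168. 171. 180. 174. 179. 178. 243. 251. 248.]
 [  0.   7. 167. 164. 167. 167. 163. 157. 158. 156. 154. 157.   1. 236.]
 [ -3.   2. 163. 164. 163. 162. 162. 152. 152. 152. 148. 156.  -2.  -2.]
 [  1. 157. 159.  -1.   2. 156. 158. 147. 145.   4. 148. 146.  -0.  -1.]
 [  2. 154. 156. 154. 153. 153.  -1. 147. 144. 135. 143. 143.  -3.   4.]
 [  2.  -2.  -2. 151. 148. 151.   1. 140. 138. 138. 137. 141.   2.   1.]
 [ -1.   1.   3.   2.  -0.  -3.   1.  -1.  -3.  -2.   1.  -3.   1.  -4.]
 [  2.   2.   2.  -5.   1.   0.  -1.   1.   1.   3.   0.  -1.  -4.   1.]]
[[ 56.  54.  59.  57.  61.  56.  57.  57.  57.  55.  56.]
 [ 59.  54.  56.  55.  nan  55.  58.  54.  56.  60.  59.]
 [ 57.  55.  52.  54.  58. 102. 106.  60.  54.  55.  58.]
 [ 56.  54.  56.  90. 104. 103. 103. 104.  57.  59.  57.]
 [ 57.  58.  77.  91. 107. 104. 106. 108.  56.  55.  59.]
 [ 53.  62.  83. 101. 107. 105. 105. 104.  53.  55.  58.]
 [ 58.  61.  81.  96. 103. 111. 104. 106. 105.  55.  53.]
 [ 54.  65.  86.  95. 107. 107. 104. 103.  55.  54.  54.]
 [ 58.  67.  83.  98. 106. 107. 107. 105.  53.  56.  54.]
 [ 57.  60.  80.  92. 105. 106. 102. 106.  59.  57.  59.]
 [ 55.  65.  nan  86. 103. 106. 104. 102.  56.  55.  54.]
 [ 56.  65.  68.  80.  93.  99. 104.  57.  58.  55.  54.]
 [ 55.  54.  64.  64.  79.  58.  58.  61.  55.  54.  55.]
 [ 58.  56.  57.  57.  59.  57.  56.  56.  59.  55.  60.]
 [ 60.  58.  56.  59.  57.  55.  54.  54.  60.  57.  57.]
 [ 56.  57.  56.  53.  58.  55.  57.  59.  56.  60.  55.]]
```

View pics/a.png

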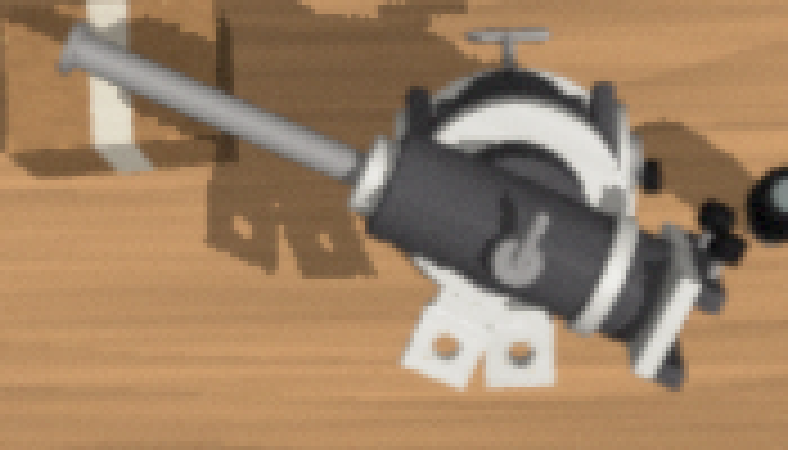

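View pics/b.png

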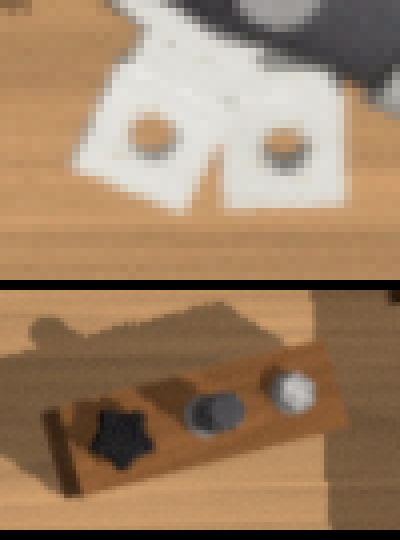

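The crop puts the moving hole at about px (268.5,226.2), the fixed hole at (285.2,227.9) and the pin knob top at (421.5,245). Next I fit the mount model to these.

```bash
cat > fit.py <<'E'
from h import *
from scipy.optimize import least_squares
def frame(yaw):
    return R.from_euler('z',yaw).as_matrix()@np.array([[.8660254,0,-.5],[0,1,0],[.5,0,.8660254]])
def parts(p):
    A=p[:3]; M=frame(p[3]); h=p[4]; x,y,z=M.T
    d=np.cos(h)*y-np.sin(h)*x; e=np.cos(h)*x+np.sin(h)*y
    return dict(A=A,x=x,y=y,z=z,d=d,e=e,F=A-90*x,H=A+9*z-90*e,G=A+60*z+130*d)
E
python3 - <<'E'
from fit import *
z=np.load('c_top.npz'); im,W=z['im'],z['W']
v,u=np.mgrid[0:420,0:560]
white=(im.min(-1)>165)&(W[...,2]>120)
def box(a,b,c,d): return (u>=a)&(u<=b)&(v>=c)&(v<=d)
mE=W[white&box(260,272,220,232)]; fE=W[white&box(280,291,221,233)]
p0=np.array([190,160.7]);p1=np.array([247.8,186.7]);t=(p1-p0)/np.linalg.norm(p1-p0)
dist=abs((u-p0[0])*t[1]-(v-p0[1])*t[0])
S=W[(dist<3.5)&(u>194)&(u<246)&(W[...,2]>150)]
print(len(mE),len(fE),len(S))
hm,hf=np.array([268.5,226.25]),np.array([285.25,227.9])
def res(p):
    q=parts(p)
    r=[(proj('top',q['H'])-hm)*2.2/1,(proj('top',q['F'])-hf)*2.2/1]
    w=lambda a,s:a/s/np.sqrt(len(a))*1.0
    r+=[w((mE-q['H'])@q['z'],.7),w((fE-q['F'])@q['z'],.7)]
    D=S-(q['A']+60*q['z']); D=D-np.outer(D@q['d'],q['d'])
    r.append(w(np.linalg.norm(D,axis=1)-9,.5))
    return np.concatenate(r)
s=least_squares(res,[480,20,190,0,-.4],loss='soft_l1',x_scale=[10,10,10,.1,.1])
p=s.x;q=parts(p);print(p.round(3),s.cost)
for k in q:print(k,q[k].round(2))
print('sd',np.sqrt(np.diag(np.linalg.inv(s.jac.T@s.jac))).round(3))
print(((mE-q['H'])@q['z']).mean(),((fE-q['F'])@q['z']).mean(),proj('top',q['H'])-hm,proj('top',q['F'])-hf)
D=S-(q['A']+60*q['z']);D=D-np.outer(D@q['d'],q['d']);print(np.linalg.norm(D,axis=1).mean(),np.linalg.norm(D,axis=1).std())
np.save('p.npy',p)
q0=parts(np.append(p[:4],0));print('aligned H',q0['H'],'G',q0['G'])
def px2z(px,zz):
    from scipy.optimize import fsolve
    return fsolve(lambda a:proj('top',[a[0],a[1],zz])-px,[500,0])
print('knob',px2z((421.5,245),105), 'screw',px2z((395.2,251.7),70),'hex',px2z((438,239.5),66))
# block direction
m=(abs(W[...,2]-56)<5)&box(370,460,220,272)&(im[...,0].astype(int)-im[...,2]>40)
B=W[m][:,:2].astype(np.float32);print(cv2.minAreaRect(B))
# scene check of knob
z=np.load('c_scene.npz');print('scene px knob',proj('scene',np.append(px2z((421.5,245),105),105))*1.4)
m=(z['W'][...,2]>80)&(z['W'][...,2]<115)&(np.hypot(z['W'][...,0]-px2z((421.5,245),105)[0],z['W'][...,1]-px2z((421.5,245),105)[1])<30)
c=z['W'][m];print('scene knob',len(c),cv2.minEnclosingCircle(c[:,:2].astype(np.float32)),c[c[:,2]>100].mean(0))
E
```

```text
122 132 388
[ 6.27727e+02  2.71880e+01  1.90944e+02  1.80000e-02 -4.59000e-01] 10.057880222447736
A [627.73  27.19 190.94]
x [0.87 0.02 0.5 ]
y [-0.02  1.    0.  ]
z [-0.5  -0.01  0.87]
d [0.37 0.9  0.22]
e [ 0.78 -0.43  0.45]
F [549.8   25.78 145.94]
H [552.65  65.73 158.4 ]
G [645.52 144.06 271.71]
sd [0.832 0.991 0.719 0.012 0.011]
0.12422884026849913 0.07922384013787095 [0.16844955 0.15335757] [-0.23115115 -0.0373655 ]
8.86235941462086 1.3780606267244493
aligned H [545.29825504  25.70382096 153.73849686] G [595.39227643 156.62663174 242.90579226]
knob [ 502.81003727 -325.07114353] screw [ 489.41302448 -264.75535548] hex [ 519.24706469 -384.34709777]
((503.5137023925781, -325.0837707519531), (60.30427169799805, 192.7211456298828), 12.782868385314941)
scene px knob [221.2991972  430.20733982]
scene knob 124 ((504.9733581542969, -326.4188232421875), 13.729450225830078) [ 505.9307727  -326.62843705  104.70317905]
```

Fitted: head ≈ -0.46 rad, fixed hole (550,26,146), pin at (504,-326). The tool always points down, so the pin will have to be tilted in the grasp by levering it against the block hole. First move: over to the shaft.

Emit:
jog_arm([
  {"travel":[0.03,0.01,-0.035]},
  {"travel":[0.075,0.03,-0.065]},
  {"travel":[0.12,0.047,-0.09]},
  {"travel":[0.165,0.065,-0.11]},
  {"travel":[0.21,0.083,-0.129]},
], jaw=0.05, newtons=40)

```text
validation failed for argument at $.st...
```

Emit:
jog_arm([
  {"travel":[0.045,0.018,0]},
  {"travel":[0.09,0.036,0]},
  {"travel":[0.135,0.054,0]},
  {"travel":[0.18,0.071,0]},
  {"travel":[0.225,0.089,0]},
])

```text
validation failed for argument at $.st...
```

Emit:
jog_arm([
  {"travel":[0.045,0.018,0],"twist":8.5},
  {"travel":[0.091,0.036,0],"twist":17},
  {"travel":[0.091,0.036,0],"twist":25.5},
  {"travel":[0.091,0.036,0],"twist":34},
  {"travel":[0.091,0.036,0],"twist":42.5},
])

```text
time_s: 0.6
eef_pos: [319.4, 473.3, 230.8]
tcp_rot: [3.141, -0.0, -1.182]
ft_force: [-0.4, -0.4, -0.2]
grip_width: 1.003
grasp_force: 0.0
```

Emit:
jog_arm([
  {"twist":8.5},
  {"twist":17},
  {"twist":22.7},
  {"twist":22.7},
])

```text
validation failed for argument at $.st...
```

Emit:
jog_arm([
  {"travel":[0,0,-0.045],"twist":8.0},
  {"travel":[0,0,-0.09],"twist":16},
  {"travel":[0,0,-0.13],"twist":22.7},
  {"travel":[0,0,-0.13],"twist":22.7},
], jaw=0.05, newtons=40)

```text
time_s: 1.0
eef_pos: [320.2, 474.1, 367.9]
tcp_rot: [-3.137, 0.008, -1.575]
ft_force: [-0.2, -0.9, 0.4]
grip_width: 0.588
grasp_force: 0.0
```

Emit:
jog_arm([
  {"travel":[0.034,-0.032,0],"twist":0},
  {"travel":[0.068,-0.064,0],"twist":0},
  {"travel":[0.102,-0.096,0],"twist":0},
  {"travel":[0.136,-0.128,0],"twist":0},
  {"travel":[0.17,-0.16,0],"twist":0},
])

```text
time_s: 1.5
eef_pos: [480.0, 302.4, 360.9]
tcp_rot: [3.141, -0.0, -1.57]
ft_force: [0.1, -0.7, -0.1]
grip_width: 0.585
grasp_force: 0.0
```

Emit:
jog_arm([
  {"travel":[0.034,-0.032,0],"twist":0},
  {"travel":[0.068,-0.064,0],"twist":0},
  {"travel":[0.102,-0.096,0],"twist":0},
  {"travel":[0.136,-0.128,0],"twist":0},
  {"travel":[0.17,-0.162,0],"twist":0},
])

```text
time_s: 2.0
eef_pos: [642.1, 132.3, 361.0]
tcp_rot: [3.141, -0.0, -1.57]
ft_force: [0.1, 1.7, 0.0]
grip_width: 0.584
grasp_force: 0.0
```

Emit:
jog_arm([
  {"travel":[0,0,0],"twist":0},
  {"travel":[0,0,0],"twist":0},
])

```text
time_s: 2.2
eef_pos: [641.8, 132.9, 359.6]
tcp_rot: [3.139, -0.001, -1.573]
ft_force: [0.2, 0.6, -0.2]
grip_width: 0.585
grasp_force: 0.0
```

Emit:
jog_arm([
  {"travel":[0,0,0.04],"twist":0},
  {"travel":[0,0,0.075],"twist":0},
  {"travel":[0,0,0.1],"twist":0},
  {"travel":[0,0,0.118],"twist":0},
  {"travel":[0,0,0.118],"twist":0},
])

```text
time_s: 2.7
eef_pos: [639.3, 135.0, 240.4]
tcp_rot: [3.137, -0.001, -1.569]
ft_force: [-0.2, -0.0, -0.6]
grip_width: 0.585
grasp_force: 0.0
```

Emit:
jog_arm([
  {"travel":[-0.002,0.013,0.005],"twist":0},
  {"travel":[-0.004,0.026,0.011],"twist":0},
  {"travel":[-0.006,0.038,0.017],"twist":0},
  {"travel":[-0.008,0.048,0.022],"twist":0},
  {"travel":[-0.01,0.056,0.026],"twist":0},
])

```text
time_s: 3.2
eef_pos: [585.6, 145.2, 218.5]
tcp_rot: [-3.138, 0.002, -1.57]
ft_force: [7.1, -0.1, -4.5]
grip_width: 0.581
grasp_force: 3.5
```

```bash
cat > head.py <<'E'
from fit import *
p=np.load('p.npy'); 
def shaft():
    im,W=cloud('top'); P=W[:225].reshape(-1,3); q=parts(p); B=P-(q['A']+60*q['z'])
    best=[]
    c=np.stack([B@q['x'],B@q['y'],B@q['z']],1); r=np.hypot(c[:,0],c[:,1])
    a=np.arctan2(-c[:,0],c[:,1])
    m=(r>170)&(r<222)&(abs(c[:,2])<14)&(abs(a)<.7); c=c[m]
    f=lambda t:np.linalg.norm(c-np.outer(c@[-np.sin(t[0]),np.cos(t[0]),0],[-np.sin(t[0]),np.cos(t[0]),0]),axis=1)-9
    s=least_squares(f,[np.median(a[m])],loss='soft_l1'); return s.x[0],len(c),im,W
E
python3 - <<'E'
from head import *
h,n,im,W=shaft();print(h,n)
cv2.imwrite('pics/c.png',cv2.resize(im[150:250,170:345],None,fx=4.5,fy=4.5,interpolation=cv2.INTER_NEAREST)[...,::-1])
E
```

```text
return _methods._mean(a, axis=axis, dtype=dtype,
  ret = ret.dtype.type(ret / rcount)
Traceback (most recent call last):
  File "head.py", line 10, in shaft
    s=least_squares(f,[np.median(a[m])],loss='soft_l1'); return s.x[0],len(c),im,W
ValueError: Initial guess is outside of provided bounds
```

Emit:
jog_arm([
  {"travel":[0,0.003,0.0015],"twist":0},
  {"travel":[-0.0,0.005,0.003],"twist":0},
  {"travel":[-0.0,0.005,0.003],"twist":0},
])

```text
time_s: 3.55
eef_pos: [580.8, 145.1, 216.2]
tcp_rot: [-3.138, 0.002, -1.569]
ft_force: [3.3, 2.6, 1.2]
grip_width: 0.586
grasp_force: 1.7
```

Emit:
jog_arm([
  {"travel":[0,-0.014,0.0],"twist":0},
  {"travel":[0,-0.014,-0.04],"twist":0},
  {"travel":[0,-0.014,-0.085],"twist":0},
  {"travel":[0,0.03,-0.1],"twist":0},
  {"travel":[0,0.075,-0.12],"twist":0},
])

```text
time_s: 4.05
eef_pos: [504.6, 143.9, 334.7]
tcp_rot: [3.14, -0.002, -1.572]
ft_force: [-1.2, 0.6, 0.1]
grip_width: 0.587
grasp_force: 0.0
```

Emit:
jog_arm([
  {"travel":[0,0.045,0.0],"twist":0},
  {"travel":[0,0.09,0],"twist":0},
  {"travel":[0,0.135,0],"twist":0},
  {"travel":[0,0.135,0],"twist":0},
])

```text
time_s: 4.45
eef_pos: [367.0, 142.9, 338.4]
tcp_rot: [-3.136, 0.006, -1.567]
ft_force: [0.4, -0.5, 0.9]
grip_width: 0.583
grasp_force: 0.0
```

Run:
```python
from head import *
h,n,im,W=shaft();print(h,n); np.savez('c2',im=im,W=W)
a=cv2.resize(im[150:250,170:345],None,fx=4.5,fy=4.5,interpolation=cv2.INTER_NEAREST)
cv2.imwrite('pics/d.png',a[...,::-1])
```

```text
-0.006240423209026469 181
```

View pics/d.png

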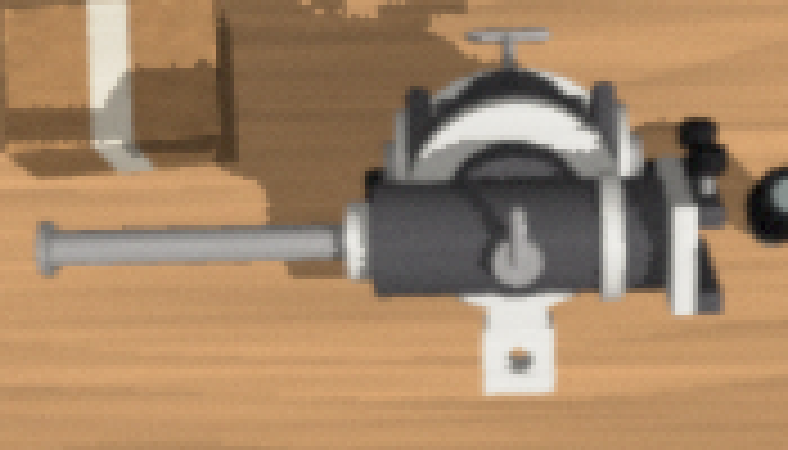

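The head is aligned: the shaft fit gives -0.006 rad, and the ears overlap with a see-through hole at crop (519,361). Next, the pin.

Emit:
jog_arm([
  {"travel":[0.048,0,0.0],"twist":0},
  {"travel":[0.096,0,0],"twist":0},
  {"travel":[0.144,0,0],"twist":0},
  {"travel":[0.192,0,0],"twist":0},
  {"travel":[0.24,0,0],"twist":0},
])

```text
time_s: 5.0
eef_pos: [369.9, -98.3, 334.9]
tcp_rot: [-3.141, -0.0, -1.57]
ft_force: [1.6, 0.1, 0.1]
grip_width: 0.585
grasp_force: 0.0
```

Emit:
jog_arm([
  {"travel":[0.046,-0.018,0.0],"twist":0},
  {"travel":[0.09,-0.036,0],"twist":0},
  {"travel":[0.136,-0.056,0],"twist":0},
  {"travel":[0.182,-0.076,0],"twist":-6},
  {"travel":[0.227,-0.094,0],"twist":-12.8},
])

```text
time_s: 5.5
eef_pos: [464.7, -326.3, 333.6]
tcp_rot: [3.14, 0.001, -1.344]
ft_force: [1.2, 1.3, 0.7]
grip_width: 0.584
grasp_force: 0.0
```

Emit:
jog_arm([
  {"travel":[0,0,0.045],"twist":0},
  {"travel":[0,0,0.09],"twist":0},
  {"travel":[0,0,0.11],"twist":0},
  {"travel":[0,0,0.11],"twist":0},
])

```text
time_s: 5.9
eef_pos: [462.9, -323.3, 219.8]
tcp_rot: [3.135, 0.005, -1.348]
ft_force: [0.3, 0.0, -0.3]
grip_width: 0.589
grasp_force: 0.0
```

Run:
```python
from h import *
from fit import parts
p=np.load('p.npy');print(proj('top',parts(np.append(p[:4],0))['H']))
s=sensors.state();print(s['eef_pos'],s['tcp_rot'])
r=R.from_euler('xyz',s['tcp_rot']).as_matrix()
t=np.array([503.9,-325.8,93-19.]);print('tool delta mm',r.T@(t-s['eef_pos']))
```

```text
[285.09029295 229.2969433 ]
[ 462.92526087 -323.26067008  219.78509893] [ 3.13453933  0.00475426 -1.34826932]
tool delta mm [ 12.21260577 -40.43088418 145.44713259]
```

Emit:
jog_arm([
  {"travel":[0.012,-0.04,0.02],"twist":0},
  {"travel":[0.012,-0.04,0.06],"twist":0},
  {"travel":[0.012,-0.04,0.1],"twist":0},
  {"travel":[0.012,-0.04,0.13],"twist":0},
  {"travel":[0.012,-0.04,0.146],"twist":0},
])

```text
time_s: 6.4
eef_pos: [505.6, -326.2, 76.9]
tcp_rot: [3.14, 0.001, -1.347]
ft_force: [0.1, 0.8, -0.6]
grip_width: 0.59
grasp_force: 0.0
```

Emit:
jog_arm([
  {"travel":[0,0,0],"twist":0},
  {"travel":[0,0,0],"twist":0},
  {"travel":[0,0,0],"twist":0},
  {"travel":[0,0,0],"twist":0},
  {"travel":[0,0,0],"twist":0},
], jaw=0.01, newtons=40)

```text
time_s: 6.9
eef_pos: [506.7, -326.4, 80.4]
tcp_rot: [-3.139, -0.002, -1.347]
ft_force: [0.2, 0.3, 4.0]
grip_width: 0.276
grasp_force: 39.6
```

Emit:
jog_arm([
  {"travel":[0,0,-0.01],"twist":0},
  {"travel":[0,0,-0.02],"twist":0},
  {"travel":[0,0,-0.03],"twist":0},
  {"travel":[0.003,0,-0.03],"twist":0},
], newtons=30)

```text
time_s: 7.3
eef_pos: [507.5, -329.4, 110.9]
tcp_rot: [-3.139, -0.002, -1.347]
ft_force: [0.5, 0.6, -0.9]
grip_width: 0.273
grasp_force: 39.3
```

Emit:
jog_arm([
  {"travel":[0.006,0,0],"twist":0},
  {"travel":[0.012,0,0.0005],"twist":0},
  {"travel":[0.018,0,0.001],"twist":0},
  {"travel":[0.023,0,0.002],"twist":0},
  {"travel":[0.028,0,0.004],"twist":0},
])

```text
time_s: 7.8
eef_pos: [512.6, -356.8, 104.1]
tcp_rot: [3.141, 0.0, -1.347]
ft_force: [-0.9, 2.4, 3.0]
grip_width: 0.273
grasp_force: 40.5
```

Emit:
jog_arm([
  {"travel":[0.004,0,0.001],"twist":0},
  {"travel":[0.007,0,0.002],"twist":0},
  {"travel":[0.009,0,0.003],"twist":0},
  {"travel":[0.009,0,0.003],"twist":0},
])

```text
time_s: 8.2
eef_pos: [514.6, -365.3, 101.1]
tcp_rot: [3.141, -0.0, -1.348]
ft_force: [-2.1, 3.9, -0.1]
grip_width: 0.277
grasp_force: 39.6
```

Run:
```python
from h import *
im,W=cloud('scene'); np.savez('c3',im=im,W=W)
u,v=proj('scene',[510,-350,80]).astype(int);print(u,v)
cv2.imwrite('pics/e.png',cv2.resize(im[v-60:v+50,u-60:u+60],None,fx=5,fy=5,interpolation=cv2.INTER_CUBIC)[...,::-1])
```

```text
154 320
```

View pics/e.png

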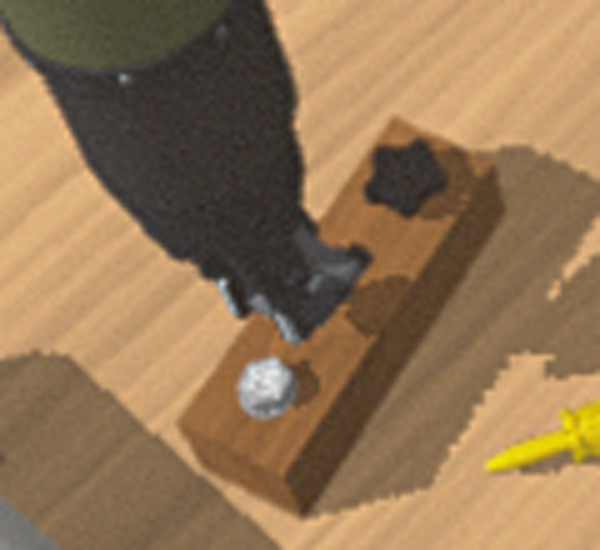

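The pin is gripped and levered over. The yellow look-alike now seems to be lying down, so I'll check that too. I'll pull the pin out along its axis, lift it and measure the tilt.

Emit:
jog_arm([
  {"travel":[0.005,0,-0.0087],"twist":0},
  {"travel":[0.01,0,-0.0174],"twist":0},
  {"travel":[0.01,0,-0.05],"twist":0},
  {"travel":[0.01,0,-0.09],"twist":0},
  {"travel":[0.01,0,-0.09],"twist":0},
])

```text
time_s: 8.75
eef_pos: [519.0, -377.6, 200.2]
tcp_rot: [-3.133, -0.01, -1.348]
ft_force: [-0.2, -1.1, -0.4]
grip_width: 0.28
grasp_force: 39.6
```

```bash
cat > tilt.py <<'E'
from h import *
def tilt(show=None):
    st=[sensors.state()]
    im,W=cloud('scene'); st.append(sensors.state()); im2,W2=cloud('top'); st.append(sensors.state())
    e=np.mean([s['eef_pos'] for s in st],0); r=R.from_euler('xyz',st[-1]['tcp_rot']).as_matrix()
    print('eef',e.round(1),'yaw',st[-1]['tcp_rot'][2])
    P=W.reshape(-1,3); T=(P-e)@r   # tool coords
    m=(T[:,2]>8)&(T[:,2]<70)&(abs(T[:,0])<60)&(abs(T[:,1])<22)
    return im,im2,T,m,W,W2,e,r
E
python3 - <<'E'
from tilt import *
im,im2,T,m,W,W2,e,r=tilt()
t=T[m]; print(len(t))
for z in range(8,66,6):
    k=t[(t[:,2]>=z)&(t[:,2]<z+6)]
    if len(k):print(z,len(k),np.median(k,0).round(1),k[:,0].min().round(1),k[:,0].max().round(1))
u,v=proj('scene',e).astype(int)
a=cv2.resize(im[v-60:v+60,max(u-50,0):max(u-50,0)+130],None,fx=4,fy=4)
b=cv2.resize(im2[150:270,370:470],None,fx=4,fy=4)
o=np.hstack([a,b]);print(o.shape);cv2.imwrite('pics/f.png',cv2.resize(o,None,fx=.85,fy=.85)[...,::-1] if o.shape[1]>800 else o[...,::-1])
E
```

```text
eef [ 518.4 -376.7  196.9] yaw -1.3478395008946908
20
8 5 [-18.4 -13.7  11. ] -23.9 -16.6
14 2 [-14.1 -10.9  17. ] -15.7 -12.5
26 3 [-31.1  -6.1  29.5] -34.6 -29.4
32 4 [-31.   -5.8  35.4] -33.8 -28.2
38 5 [-35.5  -4.6  39.7] -37.9 -27.6
44 1 [-35.2  -4.6  46. ] -35.2 -35.2
(480, 920, 3)
```

View pics/f.png

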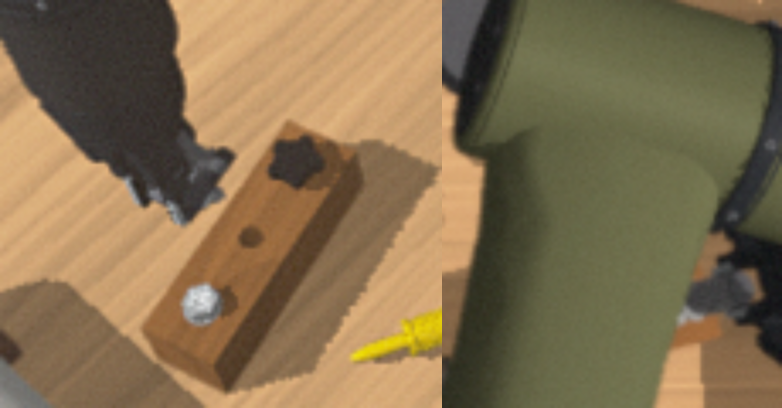

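The middle hole is empty and the pin is leaning in the gripper at about 30°. I'll swing the wrist round, then measure the tip in free space.

Emit:
jog_arm([
  {"travel":[0,0,-0.04],"twist":8.5},
  {"travel":[0,0,-0.08],"twist":17},
  {"travel":[0,0,-0.1],"twist":25.5},
  {"travel":[0,0,-0.1],"twist":34},
  {"travel":[0,0,-0.1],"twist":42.5},
])

```text
time_s: 9.35
eef_pos: [517.2, -375.1, 291.3]
tcp_rot: [-3.141, 0.0, -2.095]
ft_force: [0.6, -0.5, -1.1]
grip_width: 0.28
grasp_force: 39.6
```

Emit:
jog_arm([
  {"travel":[0,0,0],"twist":8.5},
  {"travel":[0,0,0],"twist":17},
  {"travel":[0,0,0],"twist":25.5},
  {"travel":[0,0,0],"twist":34},
  {"travel":[0,0,0],"twist":42.5},
])

```text
time_s: 9.85
eef_pos: [516.9, -375.0, 290.2]
tcp_rot: [3.141, -0.001, -2.837]
ft_force: [-0.5, 0.3, -0.6]
grip_width: 0.281
grasp_force: 39.6
```

Emit:
jog_arm([
  {"travel":[0,0,0],"twist":8.5},
  {"travel":[0,0,0],"twist":16.8},
  {"travel":[0,0,0],"twist":16.8},
])

```text
time_s: 10.15
eef_pos: [516.9, -375.0, 290.3]
tcp_rot: [3.141, -0.001, -3.126]
ft_force: [-0.2, -0.3, -0.7]
grip_width: 0.274
grasp_force: 39.6
```

Emit:
jog_arm([
  {"travel":[0.01,0.045,0],"twist":0},
  {"travel":[0.02,0.09,0],"twist":0},
  {"travel":[0.03,0.135,0],"twist":0},
  {"travel":[0.04,0.18,0],"twist":0},
  {"travel":[0.04,0.225,0],"twist":0},
])

```text
time_s: 10.65
eef_pos: [471.9, -149.4, 291.5]
tcp_rot: [-3.141, 0.001, -3.12]
ft_force: [1.4, 0.4, -0.2]
grip_width: 0.278
grasp_force: 39.6
```

Emit:
jog_arm([
  {"travel":[0,0.03,0],"twist":0},
  {"travel":[0,0.03,0],"twist":0},
  {"travel":[0,0.03,0],"twist":0},
])

```text
time_s: 10.95
eef_pos: [472.5, -120.1, 291.2]
tcp_rot: [-3.141, 0.0, -3.119]
ft_force: [-0.1, 0.4, -1.5]
grip_width: 0.28
grasp_force: 39.5
```

Run:
```python
from tilt import *
im,im2,T,m,W,W2,e,r=tilt()
t=T[m]; print(len(t))
for n,TT in(('s',T),('t',(W2.reshape(-1,3)-e)@r)):
  k0=TT[(TT[:,2]>-30)&(TT[:,2]<70)&(abs(TT[:,0]+20)<40)&(abs(TT[:,1])<25)]
  for z in range(-30,66,6):
    k=k0[(k0[:,2]>=z)&(k0[:,2]<z+6)]
    if len(k):print(n,z,len(k),np.median(k,0).round(1),k.min(0).round(1),k.max(0).round(1))
u,v=proj('scene',e).astype(int)
a=cv2.resize(im[v-40:v+50,u-40:u+60],None,fx=6,fy=6)
cv2.imwrite('pics/g.png',a[...,::-1]);print(u,v)
# predicted pixel of axis at 30 deg
for s in (0,27,42,49,80):
    q=e+r@np.array([-(80-s)*.5,0,(80-s)*.866-16]); print(s,((proj('scene',q)-[u-40,v-40])*6).round())
```

```text
eef [ 472.5 -120.6  291.2] yaw -3.122995937875328
88
s -30 65 [ -8.1   3.3 -27. ] [-16.8 -24.2 -29.9] [ 11.5  24.4 -24. ]
s -24 45 [-10.7  -4.3 -21.1] [-22.3 -24.  -24. ] [  7.1  24.3 -18.1]
s -18 45 [-11.9  -4.8 -14.6] [-21.9 -24.6 -17.9] [  7.1  23.8 -12. ]
s -12 37 [-17.   -7.8  -9.9] [-27.3 -22.6 -12. ] [-4.1 19.  -6.1]
s -6 36 [-22.8  -5.   -3.4] [-29.7 -17.1  -6. ] [-4.  17.8 -0.2]
s 0 23 [-25.6  -4.8   2.9] [-31.7 -14.6   0.1] [-7.9 10.6  5.4]
s 6 31 [-29.1  -1.5   9.1] [-34.3 -11.1   6.6] [-14.7  13.6  11.9]
s 12 10 [-25.6  -9.4  13.4] [-32.7 -13.7  12. ] [-12.9   8.1  17.7]
s 18 9 [-29.5   0.4  21.9] [-33.6 -10.6  19.9] [-17.    3.7  23.8]
s 24 12 [-31.2  -1.5  27.9] [-36.3  -4.6  25.2] [-25.4   5.9  29.7]
s 30 10 [-33.4  -2.   32.6] [-38.3  -5.4  30.1] [-29.9   7.8  35.9]
s 36 11 [-36.2  -0.1  39.1] [-40.2  -5.5  36.1] [-32.6   5.1  41.4]
s 42 8 [-38.1   1.7  43.9] [-42.9  -3.4  42.5] [-34.7   7.8  46.3]
s 48 5 [-39.1  -1.2  48.8] [-41.4  -2.9  48.4] [-35.1   0.5  51.3]
s 54 2 [-40.9   2.3  55.5] [-41.    0.4  55.4] [-40.7   4.2  55.7]
198 202
0 [333. 374.]
27 [302. 322.]
42 [285. 293.]
49 [277. 280.]
80 [240. 218.]
```

View pics/g.png

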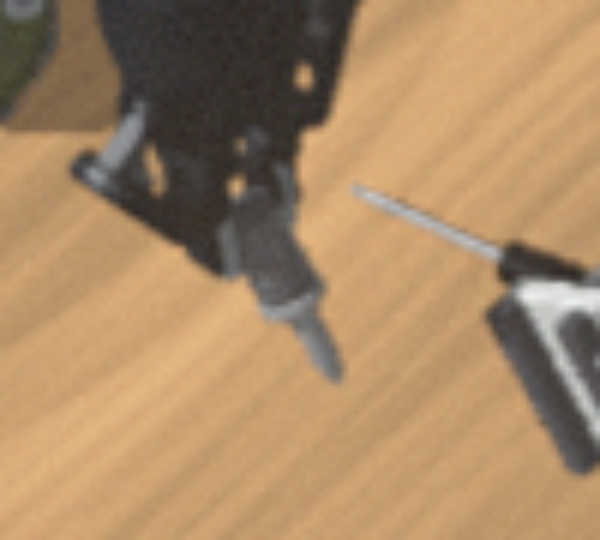

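```bash
cat > pinfit.py <<'E'
from tilt import *
from scipy.optimize import least_squares
def rad(s): return np.where(s<12,2.5+3.5*s/12,np.where(s<42,6,np.where(s<47,14.5,12.5)))
def pinfit(T,e,r,tippx):
    k=T[(T[:,2]>4)&(T[:,2]<62)&(T[:,0]>-55)&(T[:,0]<0)&(abs(T[:,1])<18)]
    def pose(p):
        a=np.array([np.sin(p[0]),np.sin(p[1]),0]); a[2]=-np.sqrt(1-a@a); return np.array([p[2],p[3],p[4]]),a  # tip, axis up
    def f(p):
        t,a=pose(p); d=k-t; s=d@a; ro=np.linalg.norm(d-np.outer(s,a),axis=1)
        return np.concatenate([np.clip(ro-rad(s),-6,6)/1.5,(proj('scene',e+r@t)-tippx)*3,[(p[3])/2.,p[1]/.05]])
    s=least_squares(f,[.52,0,-40,0,53],loss='soft_l1',x_scale=[.1,.1,3,3,3]); print('cost',s.cost,len(k)); return s.x
E
python3 - <<'E'
from pinfit import *
im,im2,T,m,W,W2,e,r=tilt()
x=pinfit(T,e,r,np.array([158+337/6-.4,162+379/6-.4])); print(np.degrees(x[:2]),x[2:])
E
```

```text
eef [ 472.5 -121.3  291. ] yaw -3.1246221609210423
cost 70.21443235064608 102
[28.26767991  1.67840833] [-40.78855688   0.6117505   53.57254062]
```

Emit:
jog_arm([
  {"travel":[0,0.04,0],"twist":0},
  {"travel":[0,0.08,0],"twist":0},
  {"travel":[0,0.12,0],"twist":0},
  {"travel":[0,0.145,0],"twist":0},
  {"travel":[0,0.145,0],"twist":0},
])

```text
time_s: 11.65
eef_pos: [470.0, 26.2, 290.8]
tcp_rot: [3.141, -0.001, -3.121]
ft_force: [-0.2, -0.2, -0.6]
grip_width: 0.268
grasp_force: 39.6
```

Emit:
jog_arm([
  {"travel":[-0.005,0,0.025],"twist":0},
  {"travel":[-0.014,0,0.05],"twist":0},
  {"travel":[-0.024,0,0.07],"twist":0},
  {"travel":[-0.024,0,0.07],"twist":0},
  {"travel":[-0.024,0,0.07],"twist":0},
])

```text
time_s: 12.15
eef_pos: [494.0, 23.8, 221.7]
tcp_rot: [-3.14, -0.0, -3.125]
ft_force: [0.3, -0.5, -0.0]
grip_width: 0.28
grasp_force: 39.6
```

Run:
```python
from tilt import *
from fit import parts
im,im2,T,m,W,W2,e,r=tilt()
q=parts(np.append(np.load('p.npy')[:4],0))
tip=e+r@[-40.8,.6,53.6]; print('tip',tip,'rel H (x,y,z)',[(tip-q['H'])@q[k] for k in 'xyz'])
print((proj('top',tip)),proj('top',q['H']),proj('scene',tip),proj('scene',q['H']))
a=cv2.resize(im2[205:250,255:315],None,fx=9,fy=9); b=cv2.resize(im[170:245,250:310],None,fx=5.4,fy=5.4)
cv2.imwrite('pics/i.png',np.hstack([a[:405],b[:405]])[:,:799,::-1])
```

```text
eef [494.2  24.1 222.5] yaw -3.1247727577080786
tip [535.07336275  25.3680337  168.99709715] rel H (x,y,z) [np.float64(-1.2295158402257798), np.float64(-0.15170290455556568), np.float64(18.32897523711728)]
[285.31896773 232.75740753] [285.09029295 229.2969433 ] [259.79379893 210.24546979] [262.93364342 215.59469301]
```

View pics/i.png

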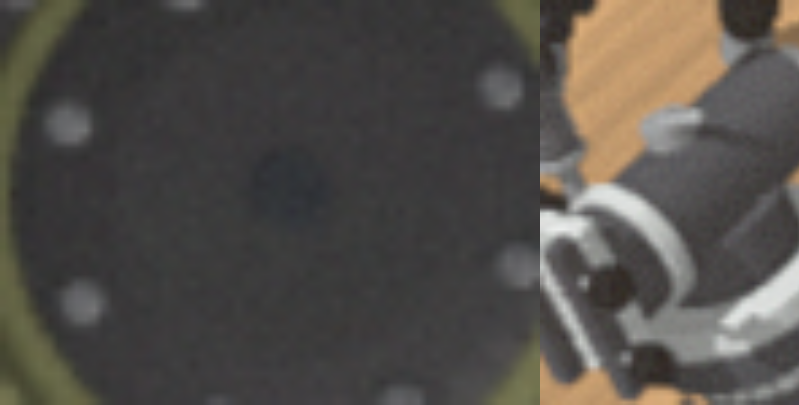

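Both views of the hole are blocked by the arm, so from here I work from the model and watch the forces.

Emit:
jog_arm([
  {"travel":[-0.004,0,0.004],"twist":0},
  {"travel":[-0.007,0,0.0095],"twist":0},
  {"travel":[-0.0095,0,0.014],"twist":0},
  {"travel":[-0.0115,0,0.0175],"twist":0},
  {"travel":[-0.0125,0,0.0195],"twist":0},
])

```text
time_s: 12.75
eef_pos: [506.4, 25.1, 201.1]
tcp_rot: [-3.141, -0.001, -3.124]
ft_force: [0.1, 0.6, -1.0]
grip_width: 0.278
grasp_force: 39.6
```

Emit:
jog_arm([
  {"travel":[-0.001,0,0.0017],"twist":0},
  {"travel":[-0.002,0,0.0034],"twist":0},
  {"travel":[-0.002,0,0.0034],"twist":0},
])

```text
time_s: 13.05
eef_pos: [508.4, 25.2, 198.2]
tcp_rot: [-3.141, -0.0, -3.124]
ft_force: [0.3, -0.1, -1.5]
grip_width: 0.279
grasp_force: 39.6
```

Emit:
jog_arm([
  {"travel":[-0.0025,0,0.0022],"twist":0},
  {"travel":[-0.004,0,0.0048],"twist":0},
  {"travel":[-0.0055,0,0.0075],"twist":0},
  {"travel":[-0.0065,0,0.0095],"twist":0},
  {"travel":[-0.0065,0,0.0095],"twist":0},
])

```text
time_s: 13.55
eef_pos: [514.8, 25.2, 188.4]
tcp_rot: [-3.141, -0.001, -3.124]
ft_force: [0.5, -0.6, -1.8]
grip_width: 0.273
grasp_force: 39.6
```

Emit:
jog_arm([
  {"travel":[-0.0012,0,0.0018],"twist":0},
  {"travel":[-0.0024,0,0.0036],"twist":0},
  {"travel":[-0.0034,0,0.0054],"twist":0},
  {"travel":[-0.0044,0,0.0072],"twist":0},
  {"travel":[-0.0044,0,0.0072],"twist":0},
])

```text
time_s: 14.05
eef_pos: [519.3, 25.3, 181.3]
tcp_rot: [-3.141, -0.001, -3.124]
ft_force: [-0.5, -0.0, -1.4]
grip_width: 0.277
grasp_force: 39.6
```

Emit:
jog_arm([
  {"travel":[0,0,0],"twist":0},
  {"travel":[0,0,0],"twist":0},
  {"travel":[0,0,0],"twist":0},
  {"travel":[0,0,0],"twist":0},
], jaw=0.05)

```text
time_s: 14.45
eef_pos: [519.4, 25.3, 182.0]
tcp_rot: [-3.142, 0.0, -3.124]
ft_force: [0.1, -0.2, -0.3]
grip_width: 0.583
grasp_force: 0.0
```

Emit:
jog_arm([
  {"travel":[0.01,0,-0.03],"twist":0},
  {"travel":[0.03,0,-0.07],"twist":0},
  {"travel":[0.075,0,-0.09],"twist":0},
  {"travel":[0.12,0,-0.1],"twist":0},
  {"travel":[0.15,0,-0.1],"twist":0},
])

```text
time_s: 14.95
eef_pos: [368.0, 22.2, 284.1]
tcp_rot: [3.14, 0.004, -3.125]
ft_force: [-0.2, 1.1, 0.2]
grip_width: 0.585
grasp_force: 0.0
```

Emit:
jog_arm([
  {"travel":[0,0.05,0],"twist":0},
  {"travel":[0,0.1,0],"twist":0},
  {"travel":[0,0.15,0],"twist":0},
  {"travel":[0,0.15,0],"twist":0},
])

```text
time_s: 15.35
eef_pos: [365.7, 176.8, 280.4]
tcp_rot: [-3.141, -0.002, -3.118]
ft_force: [-0.2, -0.6, -0.6]
grip_width: 0.585
grasp_force: 0.0
```

Run:
```python
from head import *
h,n,im,W=shaft();print('head',h,n); q=parts(np.append(p[:4],0))
for s in (0,5,49): print(s,(((proj('top',q['H']+s*q['z'])+.5-[255,200])*9)).round())
c=W.reshape(-1,3)-q['H']; c=np.stack([c@q[k] for k in 'xyz'],1)
k=c[(abs(c[:,0])<22)&(abs(c[:,1])<17)&(c[:,2]>8)&(c[:,2]<75)]
print(len(k),np.percentile(k[:,2],[5,25,50,75,90,98]).round(1)); t=k[k[:,2]>np.percentile(k[:,2],98)-8];print(t.mean(0),len(t))
cv2.imwrite('pics/j.png',cv2.resize(im[200:260,255:315],None,fx=9,fy=9)[...,::-1])
```

```text
head -0.0069966299846026545 181
0 [275. 268.]
5 [276. 275.]
49 [279. 342.]
155 [14.4 29.5 45.7 49.6 50.6 51.5]
[-2.56910384  0.63643531 48.89892285] 87
```

View pics/j.png

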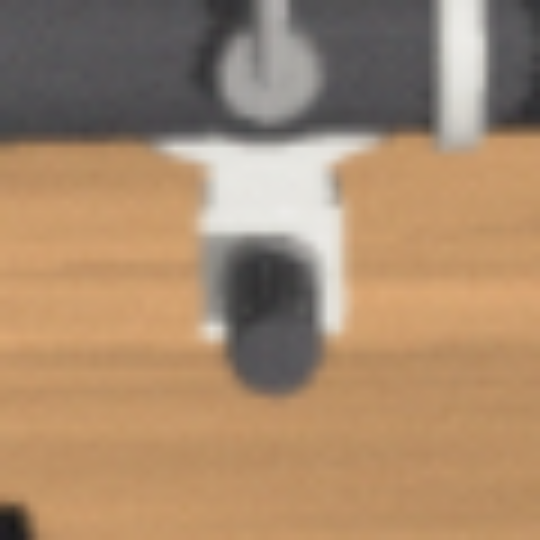

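The pin slid fully home: its knob top is 49 mm above the ear face, which matches the seated position, and the head stands at -0.007 rad. The gripper is clear, so I'm handing in.

```bash
python3 -c "
from workcell import hand_in
print(hand_in())"
```

```text
the job is handed in; nothing more can be done
None
```

The job is handed in, with no verdict returned: the polar axis is lined up (head about -0.007 rad), the lock pin is through both ears with its collar measured home, and the arm is clear; the yellow look-alike pin seemed to be lying down in later views, and I did not find out why.

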